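# Put the clean spray nozzle away in the push-latch dust case

### The job

Put the blue spray nozzle away in the dust case. Press the yellow pad on the closed lid all the way down and let go, so that the push-push latch frees the lid and it springs open; stand the blue nozzle upright on the case floor, in the free space beside the black foam block, and let go of it; then swing the lid down and press it home so that the latch catches again and the lid stays shut by itself. Leave everything else on the bench where it is.

Things in the scene. Friction and masses are not known exactly. Their poses are not given: they have to be found in the camera images.
- case: grey dust case fixed to the bench, 180 (x) by 110 mm (y), blue lid. Origin: centre of its underside; x runs along the hinge, y points from the pad side to the hinge, z up. Walls 6 mm thick, 62 mm high; floor 6 mm above the bench. A black latch housing, 60 mm high, runs along its -y side out to y = -82 mm. Inside, a black foam block with two fixed white spares, 54 mm high, fills x +45 to +84 mm
- case_bay (a point): centre of the floor of the case's free bay, in the case frame at x -22, y 0, z 6 mm; axes as the case's. The bay spans x -84 to +45 mm and y -49 to +49 mm in the case frame
- lid (a joint): lid angle, rad: 0 latched shut and level, 1.9 fully open, leaning 19 degrees past upright. Freed, it springs fully open in about 3.5 s (1 to 3 N at the pad hold it). Shut: press to -0.06 or the solid stop at -0.073 (7.5 or 9 mm at the pad), let go: freed; less does nothing. Open: push past level to the stop at -0.053 (6.5 mm), let go: latched, back at 0; less does not catch. Next press frees it
- lid_pad (a point): middle of the yellow ribbed pad (70 by 28 mm) on the lid's outer (upper) face, 124 mm from the hinge axis and 78.5 mm above the bench when shut (case frame x 0, y -67 mm); moves with the lid. Axes as the case's when shut: z is the lid's outward normal, y points to the hinge
- lid_hinge (a point): middle of the lid's hinge axis, in the case frame at x 0, y +57, z 74 mm; turns with the lid, axes as the case's when shut. The lid is a plate 190 mm long (x), 5 mm thick, its outer face 3 mm above the axis, reaching 146 mm from the axis, with a 14 mm skirt; a latch cam hangs 52 mm below it near the free edge. To close the open lid, push its outer face from the hinge side
- nozzle_mid (a point): blue spray nozzle with a white band and white tip slot, standing upright on the bench: round body 24 mm in diameter (foot 28 mm, 8 mm high; it narrows from 36 mm up to a 16 mm tip), 48 mm tall, about 45 g. The point is on its axis, half-way up (24 mm above its underside); z is up along its axis
- old_nozzle: a second nozzle of the same shape and size as the blue one but grey with a black band: not wanted, leave it; origin at the centre of its underside
- deflector: black mushroom-shaped deflector, 32 mm across, 36 mm tall, standing; leave it; origin at the centre of its underside
- cup0: white powder cup with red collar and blue fitting, 90 mm across, 152 mm tall, behind the case; leave it; origin at the centre of its underside
- cup1: white powder cup with black collar and blue fitting, 90 mm across, 152 mm tall, behind the case; leave it; origin at the centre of its underside
- plug_jar: clear jar with a red cap, 70 mm across, 90 mm tall; leave it; origin at the centre of its underside
- brush: cleaning brush lying flat on the right; leave it; origin under its middle
- spanner: steel spanner lying flat, near right; leave it; origin under its middle
- s_hook: dark steel S-shaped hanging hook lying flat, about 110 mm long, on the left; leave it; origin at its middle
There are look-alikes about, which are no part of the job. Leave any orange look-alike of the part that bears nozzle_mid alone.

How it is judged (in metres and radians):
On the way, in this order (a step that is already met when the one before it is completed fails the run):
1. the latch is freed and the lid has sprung open (value of joint lid above 1.5 rad), for 0.2 s.
2. the blue nozzle stands upright in the free bay, let go, with the lid open (x of nozzle_mid in the frame of case between -0.084 and 0.045 m and y of nozzle_mid in the frame of case between -0.049 and 0.049 m and z of nozzle_mid in the frame of case between 0.025 and 0.036 m and angle between nozzle_mid's own z axis and vertical below 0.15 rad and value of joint lid above 1 rad and contact force between the fingers and nozzle below 0.05 N), for 0.4 s.
At the end, for the whole second after the job is handed in: The lid is latched shut by itself (lid angle within 0.02 rad of 0), and the blue nozzle stands upright (within 0.15 rad) on the floor of the case's free bay (its middle inside the bay's walls, 25 to 36 mm above the bench) (value of joint lid between -0.02 and 0.02 rad and x of nozzle_mid in the frame of case between -0.084 and 0.045 m and y of nozzle_mid in the frame of case between -0.049 and 0.049 m and z of nozzle_mid in the frame of case between 0.025 and 0.036 m and angle between nozzle_mid's own z axis and vertical below 0.15 rad); the robot touches nothing.
It fails at once if another thing on the bench is knocked away (moved more than 60 mm) (distance of any of old_nozzle, deflector, cup0, cup1, plug_jar, brush, spanner, s_hook from where it was at the start of the episode above 0.06 m).
It also fails if it takes over 64 s, if anything falls off the work surface, if the arm or the gripper's body presses on something with over 40 N, if the wrist force passes 120 N, or if a joint passes its speed limit or range.

### The arm

A 7-joint arm with a two-finger parallel gripper is mounted at the origin on the work surface. World frame = base frame: x ahead of the robot, y to its left, z up, the work surface at z = 0. Lengths are in mm, angles in rad, forces in N, time in s.
With the tool pointing down it reaches from about 400 to 900 mm from the base axis. Payload 5.5 kg.
Tool frame: the origin (TCP) lies on the centre line of the jaws, within the pads' length; the fingertips stand 8 mm ahead of it and the grasp point (between the pads) lies 11 mm behind it; x points along the fingers, y is the direction in which the jaws open and shut, and the axes are right-handed (so a half turn about x gives the same grasp; the last joint's range is limited). The gripper opens to 92 mm and grips with 3 to 60 N. Pads are 19 mm wide; open, the fingers measure 130 mm over their backs; the gripper's body (75 mm by 190 mm) begins 47 mm behind the grasp point.
Start: joints at [1.57, 0.501, -0.427, 1.55, 0.221, 1.138, -0.21], TCP at [169.522, -627.505, 234.729] pointing down, gripper open.
Joint ranges: [-2.88, 2.88], [-0.31, 2.03], [-1.54, 1.56], [0.2, 2.42], [-1.41, 4.55], [0.19, 2.02], [-2.57, 2.57]. Speed limits (rad/s): [2.57, 2.57, 3.14, 3.14, 3.14, 3.14, 3.14].

### API

Orientations are given as [roll, pitch, yaw] about the fixed x, y, z axes, in that order (R = Rz(yaw) Ry(pitch) Rx(roll)).
In Python, from plant import bot gives the robot as it stands. The module is installed in compiled form; this text tells all that it offers.
- The arm moves only by the tool send_rows, never from a script. Its arguments are lists of equal length, an entry for each row: "xyz": the shift along the tool's x, y, z in units of 25 mm (1.0 is 25 mm), a list of three; "angular": the turn, a rotation vector about the tool's x, y, z in rad, a list of three; "fingers": the closure, from -1 (fully open) to 1 (shut). A call has 1 to 10 rows; each row is the pose to reach, as a shift and turn from the pose commanded when the call began, along the tool's axes at that moment; what a row does not reach only later rows make up. A row lasts 1/12 s, in which the tool goes at most 41.7 mm and 7.16 degrees, less where a joint would pass 70% of its speed; a pose out of reach is approached as far as the arm can. A call with a gripper value outside its range is refused whole. The fingers move at their own pace and stop on an object; "squeeze" is the grip in N (left out, the last holds). Time passes only in rows, so rows that repeat a pose let the fingers close. It gives the time, the measured TCP pose, the force and the opening at its end, in the units of the state.
- bot.get_obs(): the state, without advancing time (a new reading comes with each control period).
- bot.capture(name): name is "side" or "top" or "wrist"; returns the picture (480x640x3 uint8, blue, green, red); there is no depth.
- bot.calibration(name): a dict with "fx", "fy", "cx", "cy" (pixels), "T" (4x4, takes a point from camera to world coordinates); the wrist camera has in their place "hand_eye" (4x4, takes a point from camera to tool coordinates, whose origin is the TCP and whose axes are the tool frame's). Camera axes: x right, y down, z forward; pixel columns grow to the right and rows downward; lengths in mm; the calibration is good to about 2 mm. A picture is of the moment at which its call begins: read the wrist's pose just before it. calibration takes no time and is no camera call.
- bot.sign_off(): hands the job in, once; it reports no verdict.
The state is a dict: "t": time; "q": joint angles; "qvel": joint speeds; "joint_efforts": joint torques, N m; "ee_pos": TCP position; "tool_rot": TCP orientation; "force": force on the tool from outside, world axes, zero at the start; "wrist_torque": the same for the moment, N m; "gripper_width": opening from 0.0 (shut) to 1.0 (fully open).
Only numpy, scipy, OpenCV 4.12 (cv2) and the standard library are available. Lean on these libraries where they do the work, as an engineer would, in place of code of your own. Each camera call takes 0.05 s, during which the arm holds its last target.

## Working session

There is one attempt and no reset: what is moved stays moved. The work goes in short steps, Python scripts to look and compute and a tool call to move; the robot and the scene stay as the last step left them, time stands still between calls to the robot, and variables do not carry over. Pictures are saved under pics/ and viewed, and the job is handed in when it is done.

Besides the shell and the picture viewer there is one more tool, called after "Emit:" as name(argument=value, ...), one argument or row to a line, values as JSON. send_rows: Moves the arm, as the interface text tells. Its arguments: {"type":"object","properties":{"xyz":{"type":"array","items":{"type":"array","items":{"type":"number"}}},"angular":{"type":"array","items":{"type":"array","items":{"type":"number"}}},"fingers":{"type":"array","items":{"type":"number"}},"squeeze":{"type":"number"}},"required":["xyz","angular","fingers"]}

```bash
ls; mkdir -p pics; python3 - <<'E'
from plant import bot
import cv2,numpy as np
np.set_printoptions(precision=4,suppress=True)
print(bot.get_obs())
for n in("side","top","wrist"):
    c=bot.calibration(n); print(n,c)
    cv2.imwrite(f"pics/{n}0.png",bot.capture(n))
E
```

```text
pics
{'t': 0.0, 'q': array([ 1.5702,  0.5018, -0.4267,  1.5515,  0.2208,  1.1382, -0.2103]), 'qvel': array([ 0.0022,  0.0001,  0.0005,  0.0014,  0.0001,  0.0005, -0.0001]), 'joint_efforts': array([ -0.0003, -56.6583,  -5.8157, -27.9109,  -0.0685,   0.0306,
         0.0002]), 'ee_pos': array([ 169.2545, -626.885 ,  233.6827]), 'tool_rot': array([-1.5899,  1.5689,  1.8156]), 'force': array([ 0.4308,  0.1647, -0.7   ]), 'wrist_torque': array([0.0126, 0.0117, 0.021 ]), 'gripper_width': 0.9980382561058397}
side {'fx': 496.5971155850484, 'fy': 496.5971155850484, 'cx': 319.0867768753042, 'cy': 231.45686143722543, 'T': array([[   0.9841,   -0.1122,    0.1376,  364.1162],
       [  -0.1775,   -0.6321,    0.7543, -973.8103],
       [   0.0024,   -0.7667,   -0.642 ,  909.9405],
       [   0.    ,    0.    ,    0.    ,    1.    ]])}
top {'fx': 546.8183706802365, 'fy': 546.8183706802365, 'cx': 320.6633008018934, 'cy': 244.0475270470153, 'T': array([[   0.0215,   -0.9817,    0.1891,  286.4294],
       [  -0.9997,   -0.0225,   -0.0031,    3.6882],
       [   0.0073,   -0.1889,   -0.982 , 1523.3861],
       [   0.    ,    0.    ,    0.    ,    1.    ]])}
wrist {'fx': 350.1485455953078, 'fy': 350.1485455953078, 'cx': 323.8621064224775, 'cy': 244.8576966827873, 'hand_eye': array([[  -0.0016,   -0.2849,    0.9585, -150.5032],
       [   1.    ,   -0.0003,    0.0016,    0.9673],
       [  -0.0002,    0.9585,    0.2849,  -76.6608],
       [   0.    ,    0.    ,    0.    ,    1.    ]])}
```

View pics/top0.png

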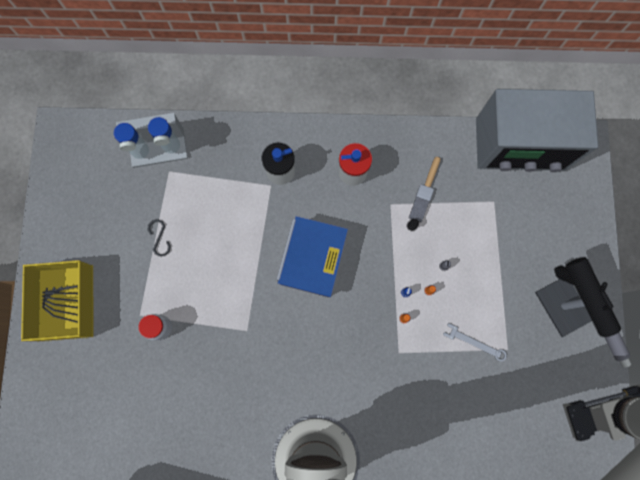

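View pics/side0.png

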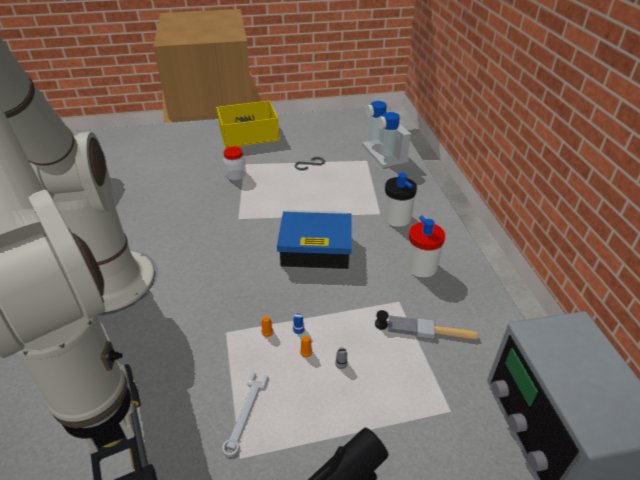

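View pics/wrist0.png

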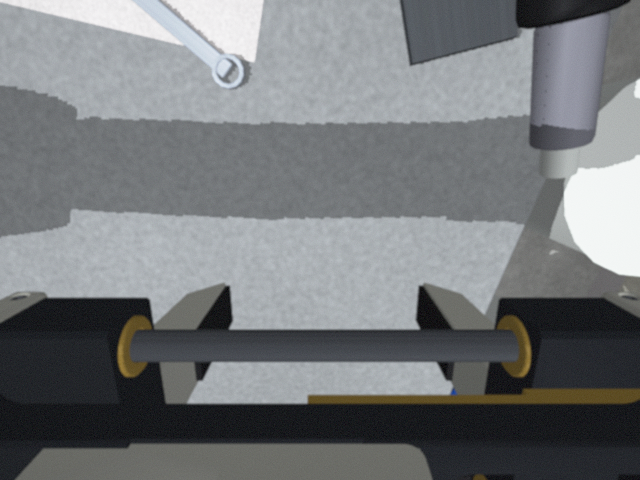

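```bash
cat > h.py <<'E'
import numpy as np, cv2
from scipy.spatial.transform import Rotation as R
from plant import bot
np.set_printoptions(precision=3,suppress=True)
def ray(n,u,v):
    c=bot.calibration(n); T=c['T'] if n!='wrist' else wT(c)
    d=T[:3,:3]@np.array([(u-c['cx'])/c['fx'],(v-c['cy'])/c['fy'],1]); return T[:3,3],d
def toolT():
    o=bot.get_obs(); T=np.eye(4); T[:3,:3]=R.from_euler('xyz',o['tool_rot']).as_matrix(); T[:3,3]=o['ee_pos']; return T
def wT(c): return toolT()@c['hand_eye']
def onz(n,u,v,z):
    p,d=ray(n,u,v); return p+d*(z-p[2])/d[2]
def proj(n,P):
    c=bot.calibration(n); T=c['T'] if n!='wrist' else wT(c)
    q=np.linalg.inv(T)@np.append(P,1); return np.array([c['fx']*q[0]/q[2]+c['cx'],c['fy']*q[1]/q[2]+c['cy']])
def tri(obs):
    A=np.zeros((3,3));b=np.zeros(3)
    for n,u,v in obs:
        p,d=ray(n,u,v); d=d/np.linalg.norm(d); M=np.eye(3)-np.outer(d,d); A+=M; b+=M@p
    return np.linalg.solve(A,b)
def crop(img,x0,y0,x1,y1,s,name):
    cv2.imwrite('pics/'+name,cv2.resize(img[y0:y1,x0:x1],None,fx=s,fy=s,interpolation=cv2.INTER_CUBIC))
E
python3 - <<'E'
from h import *
t=cv2.imread('pics/top0.png'); s=cv2.imread('pics/side0.png')
crop(t,265,205,365,305,6,'tc.png'); crop(t,390,250,470,330,7,'tn.png')
crop(s,255,200,375,280,6,'sc.png'); crop(s,250,300,360,380,7,'sn.png')
E
```

```text
(no output)
```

View pics/tc.png

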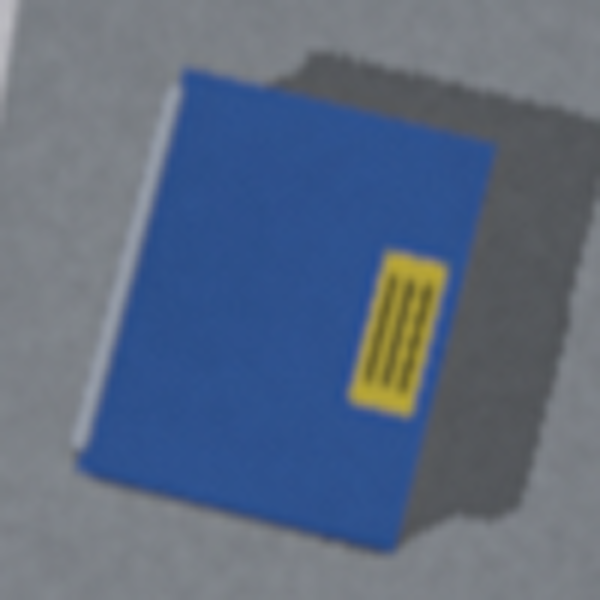

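View pics/tn.png

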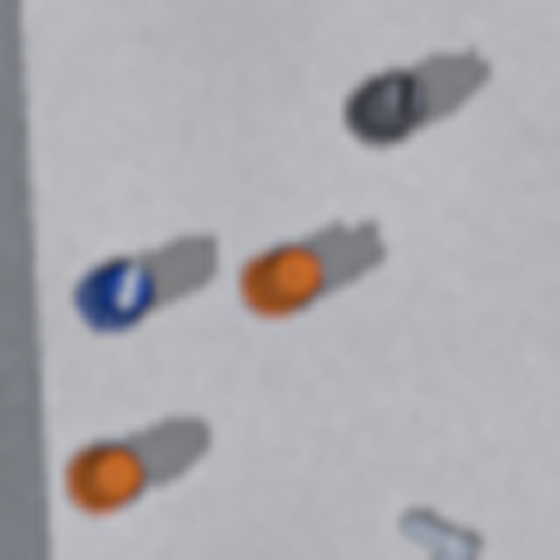

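View pics/sc.png

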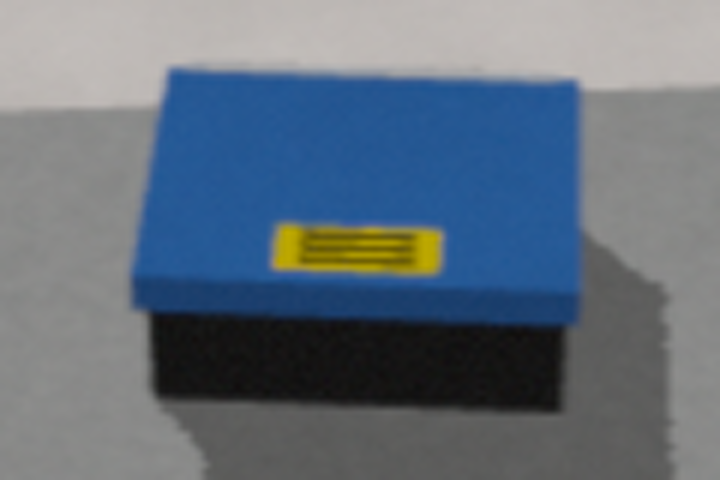

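View pics/sn.png

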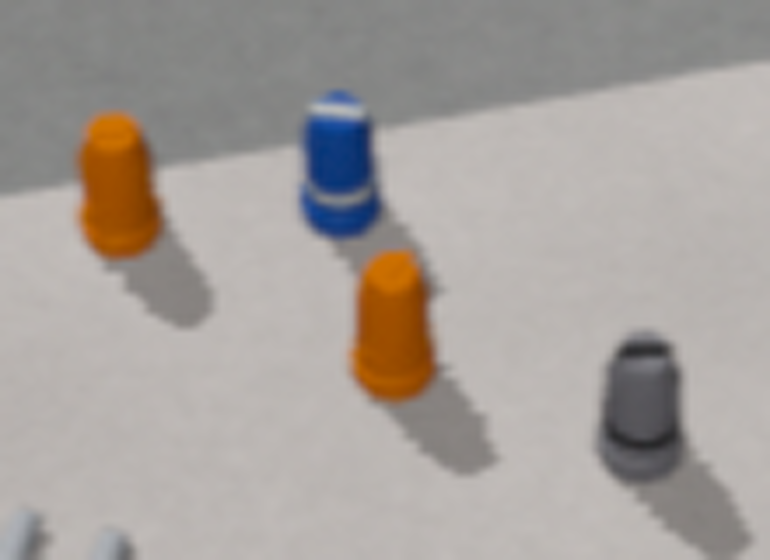

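```bash
python3 - <<'E'
from h import *
f=lambda c,x0,y0,s:(x0+(c[0]+.5)/s-.5,y0+(c[1]+.5)/s-.5)
L=[onz('top',*f(c,265,205,6),77) for c in [(184,70),(495,146),(396,552),(78,466)]]
print(np.array(L))
print('pad top',onz('top',*f((399,333),265,205,6),78.5),'pad side',onz('side',*f((357,249),255,200,6),78.5))
Ls=[onz('side',*f(c,255,200,6),77) for c in [(170,70),(580,80),(580,291),(134,276)]]
print(np.array(Ls))
for A in (L,):
  free=L[1]-L[2]; print('free edge len',np.linalg.norm(free),np.degrees(np.arctan2(free[1],free[0])), np.linalg.norm(L[0]-L[1]))
free=Ls[2]-Ls[3]; print('side free',np.linalg.norm(free),np.degrees(np.arctan2(free[1],free[0])))
# nozzle
a=f((338,100),250,300,7)
print('noz top', tri([('top',*f((128,285),390,250,7)),('side',*f((338,102),250,300,7))]))
for n,c,s in (('top',(128,285),0),('side',(338,102),0)):
  o=(390,250) if n=='top' else (250,300)
  print(n,onz(n,*f(c,*o,7),48))
# others by top/side at z
for nm,ct,cs in (('or1',(293,272),(396,262)),('or2',(115,472),(114,126)),('grey',(398,98),(640,345))):
  print(nm,onz('top',*f(ct,390,250,7),46),onz('side',*f(cs,250,300,7),46))
E
```

```text
[[640.275  69.904  77.   ]
 [608.271 -71.503  77.   ]
 [424.019 -30.121  77.   ]
 [458.957 111.345  77.   ]]
pad top [521.557 -29.658  78.5  ] pad side [522.958 -32.387  78.5  ]
[[460.186 107.137  77.   ]
 [643.259  67.123  77.   ]
 [610.644 -73.401  77.   ]
 [427.87  -31.331  77.   ]]
free edge len 188.8421351548168 -12.658074883222652 144.98272984062618
side free 187.55254649818264 -12.962126798565203
noz top [ 449.211 -239.493   48.941]
top [ 448.463 -239.641   48.   ]
side [ 450.156 -238.604   48.   ]
or1 [ 455.161 -304.027   46.   ] [ 458.661 -303.569   46.   ]
or2 [ 376.65  -234.357   46.   ] [ 378.213 -234.193   46.   ]
grey [ 524.344 -346.285   46.   ] [ 526.267 -347.255   46.   ]
```

```bash
cat >> h.py <<'E'
CO=np.array([537.2,34.5,0.]); CY=-0.2225
CR=R.from_euler('z',CY).as_matrix()
def c2w(p): return CO+CR@np.asarray(p,float)
def w2c(p): return CR.T@(np.asarray(p,float)-CO)
def goal(Rw=None,p=None):
    """units in tool frame"""
    T=toolT(); out=[]
    if p is not None: print('xyz',T[:3,:3].T@(np.asarray(p)-T[:3,3])/25)
    if Rw is not None: print('ang',R.from_matrix(T[:3,:3].T@Rw).as_rotvec())
def down(yaw,zsign=1):
    # tool x down; tool z along direction yaw (world)
    x=np.array([0,0,-1.]);z=np.array([np.cos(yaw),np.sin(yaw),0]);y=np.cross(z,x)
    return np.stack([x,y,z],1)
E
python3 - <<'E'
from h import *
T=toolT(); print(T)
print(w2c(T[:3,3]), w2c([449.3,-239.2,24]))
for s in (np.pi/2,-np.pi/2): goal(down(CY+s))
for n,px,z in (('cup1',(279,158),152),('cup0',(355,158),152)): print(onz('top',*px,z), w2c(onz('top',*px,z)))
print(onz('top',413,224,36),onz('top',445,265,40))
E
```

```text
[[  -0.       0.261   -0.965  169.297]
 [   0.001   -0.965   -0.261 -627.045]
 [  -1.      -0.001   -0.     233.918]
 [   0.       0.       0.       1.   ]]
[-212.852 -726.422  233.918] [ -25.336 -286.35    24.   ]
ang [2.057 0.001 0.001]
ang [-1.084 -0.001  0.001]
[778.544 113.994 152.   ] [217.852 130.791 152.   ]
[783.374 -86.098 152.   ] [266.718 -63.303 152.   ]
[ 635.713 -257.603   36.   ] [ 521.249 -343.688   40.   ]
```

```bash
cat >> h.py <<'E'
def tilt(deg):
    a=np.radians(deg); x=np.array([0,np.sin(a),-np.cos(a)]); z=np.array([0,-np.cos(a),-np.sin(a)])
    return CR@np.stack([x,np.cross(z,x),z],1)
def st():
    o=bot.get_obs(); T=toolT(); print('t',o['t'],'q',o['q'],'case',w2c(T[:3,3]),'F',o['force'],'w',o['gripper_width']); print((CR.T@T[:3,:3]))
E
python3 - <<'E'
from h import *
goal(tilt(12),c2w([0,-80,160]))
E
```

```text
xyz [  2.985 -18.876 -19.612]
ang [-1.08   0.188 -0.112]
```

Emit:
send_rows(
  xyz=[
    [-0.2,-0.9,-0.9],
    [-0.4,-1.9,-2.0],
    [-0.4,-2.9,-3.0],
    [-0.4,-3.9,-4.0],
    [-0.4,-4.9,-5.1],
    [-0.4,-5.9,-6.1],
    [-0.4,-6.9,-7.2],
    [-0.4,-7.9,-8.2],
    [-0.4,-8.9,-9.2],
    [-0.4,-9.9,-10.2],
  ],
  angular=[
    [-0.05,0,0],
    [-0.11,0,0],
    [-0.16,0.02,-0.01],
    [-0.22,0.04,-0.02],
    [-0.27,0.05,-0.03],
    [-0.32,0.06,-0.03],
    [-0.38,0.07,-0.04],
    [-0.43,0.08,-0.04],
    [-0.49,0.09,-0.05],
    [-0.54,0.09,-0.06],
  ],
  fingers=[1,1,1,1,1,1,1,1,1,1],
  squeeze=20,
)

```text
t: 0.98
ee_pos: [351.1, -320.6, 244.6]
tool_rot: [-2.82, 1.464, 1.128]
force: [0.5, 0.2, 0.3]
gripper_width: 0.324
```

```bash
python3 - <<'E'
from h import *
st(); goal(tilt(12),c2w([0,-80,150]))
E
```

```text
t 0.9833 q [ 1.399  0.236 -0.728  1.931  0.06   1.06  -0.111] case [-103.135 -387.409  244.593] F [0.454 0.161 0.283] w 0.32352354717067505
[[ 0.023  0.857 -0.515]
 [ 0.104 -0.514 -0.851]
 [-0.994 -0.034 -0.101]]
xyz [  5.139  -2.656 -12.209]
ang [-0.539  0.096 -0.051]
```

Emit:
send_rows(
  xyz=[
    [0.3,-0.3,-1.2],
    [0.7,-0.5,-2.4],
    [1.2,-0.8,-3.6],
    [1.8,-1.0,-4.9],
    [2.3,-1.3,-6.1],
    [2.8,-1.6,-7.3],
    [3.3,-1.9,-8.5],
    [3.8,-2.1,-9.7],
    [4.3,-2.4,-10.9],
    [4.7,-2.6,-11.9],
  ],
  angular=[
    [-0.05,0.01,0],
    [-0.11,0.02,-0.01],
    [-0.16,0.03,-0.01],
    [-0.22,0.04,-0.02],
    [-0.27,0.05,-0.02],
    [-0.32,0.06,-0.03],
    [-0.38,0.07,-0.03],
    [-0.43,0.08,-0.04],
    [-0.49,0.09,-0.05],
    [-0.54,0.1,-0.05],
  ],
  fingers=[1,1,1,1,1,1,1,1,1,1],
)

```text
t: 1.82
ee_pos: [516.0, -50.8, 159.5]
tool_rot: [3.13, 1.357, 1.34]
force: [0.7, -0.1, -0.1]
gripper_width: 0.005
```

```bash
python3 - <<'E'
from h import *
st(); goal(tilt(12),c2w([0,-70,97])); 
for n in('side','top'):
    im=bot.capture(n); cv2.imwrite(f'pics/{n}1.png',im)
E
```

```text
t 1.8167 q [ 0.907  0.481 -0.888  1.954  0.208  0.848 -0.271] case [ -1.864 -87.861 159.539] F [ 0.734 -0.066 -0.058] w 0.005052199281167095
[[ 0.002  1.     0.003]
 [ 0.212  0.002 -0.977]
 [-0.977  0.002 -0.212]]
xyz [ 2.596  0.07  -0.167]
ang [ 0.003 -0.004 -0.002]
```

View pics/side1.png

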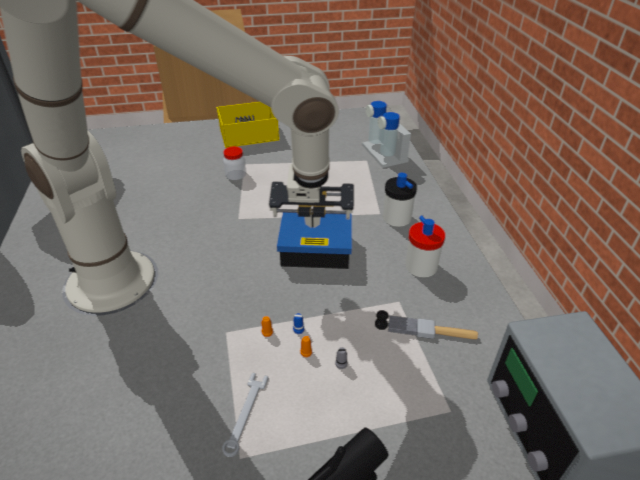

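```bash
python3 - <<'E'
from h import *
goal(None,c2w([0,-60,92])); goal(None,c2w([0,-60,80]))
E
```

```text
xyz [ 2.856  0.096 -0.395]
xyz [ 3.325  0.095 -0.292]
```

Emit:
send_rows(
  xyz=[
    [0.7,0.05,-0.2],
    [1.4,0.1,-0.3],
    [2.1,0.1,-0.4],
    [2.6,0.1,-0.4],
    [2.85,0.1,-0.4],
    [2.85,0.1,-0.4],
  ],
  angular=[
    [0,0,0],
    [0,0,0],
    [0,0,0],
    [0,0,0],
    [0,0,0],
    [0,0,0],
  ],
  fingers=[1,1,1,1,1,1],
)

```text
t: 2.42
ee_pos: [522.3, -29.5, 91.5]
tool_rot: [3.141, 1.358, 1.346]
force: [-0.1, -0.3, 0.7]
gripper_width: 0.005
```

```bash
python3 - <<'E'
from h import *
st(); goal(None,c2w([0,-60,76]))
for n in('side','top'):
    im=bot.capture(n); cv2.imwrite(f'pics/{n}2.png',im); crop(im,*( (250,170,370,270) if n=='side' else (265,200,385,300)),6,n+'2c.png')
E
```

```text
t 2.4167 q [ 0.786  0.582 -0.8    1.991  0.302  0.712 -0.37 ] case [ -0.39  -65.745  91.489] F [-0.081 -0.322  0.675] w 0.004745426331568812
[[ 0.     1.    -0.001]
 [ 0.211 -0.002 -0.978]
 [-0.978  0.    -0.211]]
xyz [ 0.654  0.015 -0.094]
```

View pics/side2c.png

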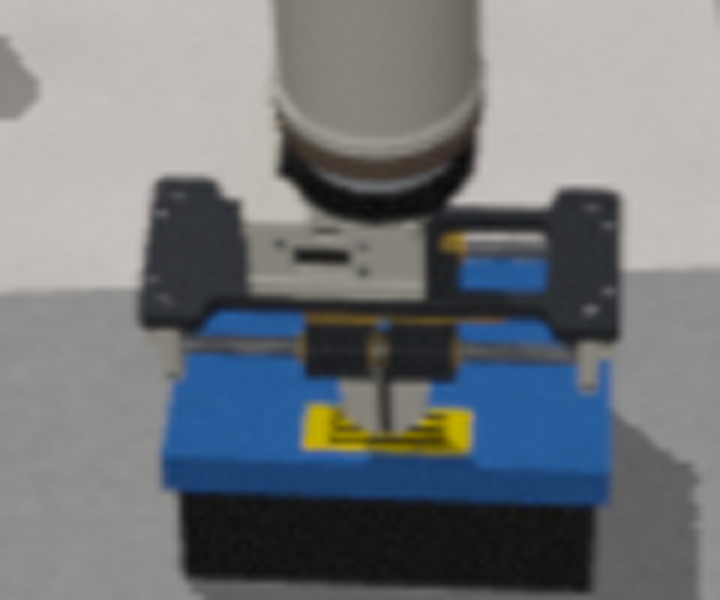

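Emit:
send_rows(
  xyz=[
    [0.1,0,0],
    [0.2,0,0],
    [0.3,0,0],
    [0.4,0,-0.05],
    [0.48,0,-0.1],
    [0.54,0,-0.1],
    [0.54,0,-0.1],
  ],
  angular=[
    [0,0,0],
    [0,0,0],
    [0,0,0],
    [0,0,0],
    [0,0,0],
    [0,0,0],
    [0,0,0],
  ],
  fingers=[1,1,1,1,1,1,1],
)

```text
t: 3.1
ee_pos: [524.8, -23.9, 79.9]
tool_rot: [3.129, 1.358, 1.335]
force: [-0.2, -0.7, 1.1]
gripper_width: 0.004
```

```bash
python3 - <<'E'
from h import *
st()
E
```

```text
t 3.1 q [ 0.761  0.6   -0.783  1.995  0.319  0.685 -0.39 ] case [  0.788 -59.727  79.856] F [-0.201 -0.654  1.073] w 0.003977261914238008
[[ 0.003  1.    -0.   ]
 [ 0.211 -0.001 -0.977]
 [-0.977  0.003 -0.211]]
```

Emit:
send_rows(
  xyz=[
    [0.06,0,0],
    [0.12,0,-0.02],
    [0.18,0,-0.04],
    [0.18,0,-0.04],
  ],
  angular=[
    [0,0,0],
    [0,0,0],
    [0,0,0],
    [0,0,0],
  ],
  fingers=[1,1,1,1],
)

```text
t: 3.43
ee_pos: [525.2, -23.6, 77.1]
tool_rot: [3.129, 1.361, 1.335]
force: [-7.5, -5.8, 20.2]
gripper_width: 0.005
```

```bash
python3 - <<'E'
from h import *
st()
E
```

```text
t 3.4333 q [ 0.753  0.604 -0.777  1.995  0.325  0.681 -0.397] case [  1.109 -59.299  77.137] F [-7.545 -5.802 20.159] w 0.005312315644107082
[[ 0.003  1.    -0.001]
 [ 0.208 -0.002 -0.978]
 [-0.978  0.003 -0.208]]
```

Emit:
send_rows(
  xyz=[
    [-0.6,0,0.0],
    [-1.2,0,0.4],
    [-1.8,0,1.4],
    [-2.4,0,2.4],
    [-3.0,0,3.4],
    [-3.5,0,4.4],
    [-3.5,0,5.0],
    [-3.5,0,5.6],
  ],
  angular=[
    [0,0,0],
    [0,0,0],
    [0,0,0],
    [0,0,0],
    [0,0,0],
    [0,0,0],
    [0,0,0],
    [0,0,0],
  ],
  fingers=[1,1,1,1,1,1,1,1],
)

```text
t: 4.1
ee_pos: [490.3, -175.1, 131.6]
tool_rot: [3.126, 1.358, 1.331]
force: [0.3, 0.4, 0.0]
gripper_width: 0.004
```

```bash
python3 - <<'E'
from h import *
st()
cv2.imwrite('pics/side3.png',bot.capture('side'))
N=[449.3,-239.2,0]; n=w2c(N); print(n)
# grasp point at z 30: TCP = grasp + 11*xtool
Rt=tilt(12); g=np.array(N)+[0,0,30]; tcp=g+11*Rt[:,0]; print(tcp,w2c(tcp))
up=tcp-60*Rt[:,0]
goal(Rt,up); goal(Rt,tcp)
E
```

```text
t 4.1 q [ 1.097  0.552 -0.846  1.927  0.254  0.863 -0.066] case [   0.525 -214.781  131.603] F [0.293 0.399 0.034] w 0.0037415148655123866
[[ 0.004  1.    -0.002]
 [ 0.211 -0.003 -0.978]
 [-0.978  0.003 -0.211]]
[ -25.336 -286.35     0.   ]
[ 449.805 -236.969   19.24 ] [ -25.336 -284.063   19.24 ]
xyz [ 1.381 -0.994  3.522]
ang [-0.005 -0.002 -0.002]
xyz [ 3.781 -0.999  3.526]
ang [-0.005 -0.002 -0.002]
```

View pics/side3.png

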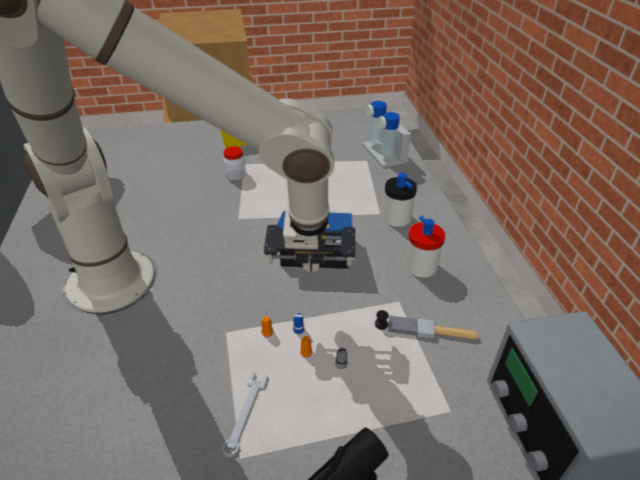

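Emit:
send_rows(
  xyz=[
    [0.1,-0.2,0.7],
    [0.3,-0.4,1.4],
    [0.5,-0.6,2.1],
    [0.8,-0.8,2.8],
    [1.1,-1.0,3.4],
    [1.3,-1.0,3.52],
    [1.3,-1.0,3.52],
  ],
  angular=[
    [0,0,0],
    [0,0,0],
    [0,0,0],
    [0,0,0],
    [-0.005,0,0],
    [-0.005,0,0],
    [-0.005,0,0],
  ],
  fingers=[-0.1,-0.1,-0.1,-0.1,-0.1,-0.1,-0.1],
)

```text
t: 4.73
ee_pos: [447.4, -245.1, 79.6]
tool_rot: [3.137, 1.356, 1.346]
force: [0.5, 0.1, -0.3]
gripper_width: 0.464
```

```bash
python3 - <<'E'
from h import *
st()
for n in('side','top','wrist'):
    im=bot.capture(n); cv2.imwrite(f'pics/{n}4.png',im)
    if n=='side': crop(im,200,240,400,390,4,'side4c.png')
N=[449.3,-239.2,0]
Rt=tilt(12); g=np.array(N)+[0,0,30]; tcp=g+11*Rt[:,0]
goal(Rt,tcp); print(proj('wrist',[449.3,-239.2,48]))
E
```

```text
t 4.7333 q [ 1.202  0.632 -0.787  1.948  0.316  0.806  0.058] case [ -25.876 -292.557   79.581] F [ 0.489  0.147 -0.263] w 0.46420918119861043
[[ 0.     1.     0.002]
 [ 0.213  0.002 -0.977]
 [-0.977  0.001 -0.213]]
xyz [ 2.502 -0.065  0.259]
ang [ 0.006 -0.004 -0.003]
[320.734 284.51 ]
```

View pics/side4c.png

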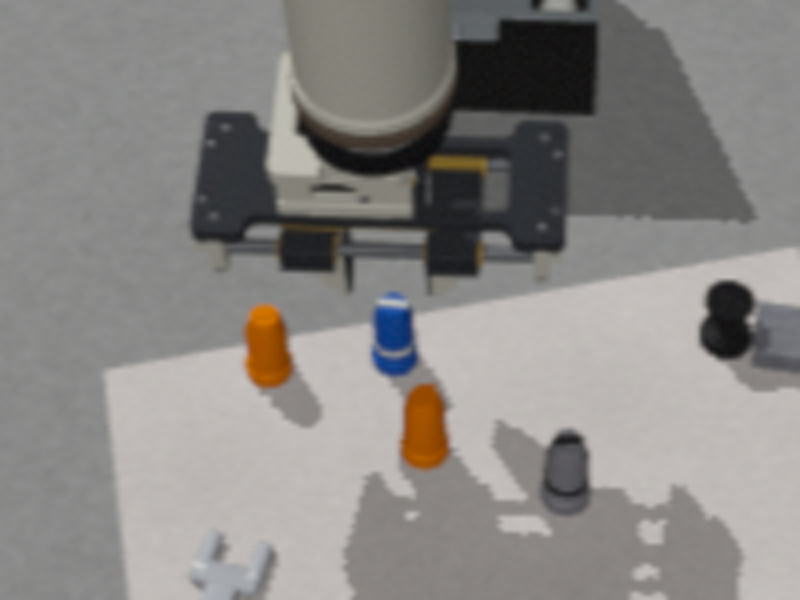

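View pics/top4.png

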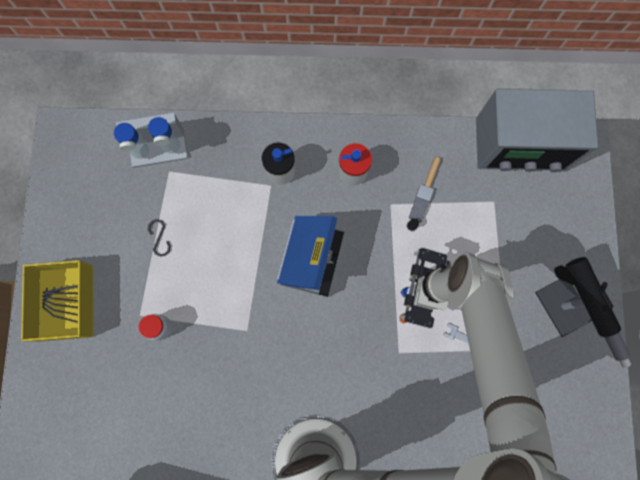

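View pics/wrist4.png

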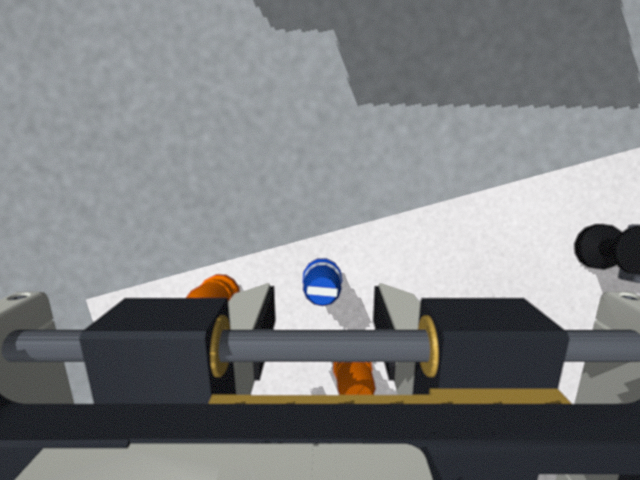

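Emit:
send_rows(
  xyz=[
    [0.3,0,0.1],
    [0.8,-0.03,0.1],
    [1.3,-0.06,0.1],
    [1.8,-0.06,0.1],
    [2.1,-0.06,0.1],
    [2.1,-0.06,0.1],
  ],
  angular=[
    [0,0,0],
    [0,0,0],
    [0,0,0],
    [0,0,0],
    [0,0,0],
    [0,0,0],
  ],
  fingers=[-0.1,-0.1,-0.1,-0.1,-0.1,-0.1],
)

```text
t: 5.38
ee_pos: [448.0, -234.9, 27.4]
tool_rot: [3.14, 1.356, 1.352]
force: [-0.4, 0.6, 0.3]
gripper_width: 0.551
```

```bash
python3 - <<'E'
from h import *
st()
N=[449.3,-239.2,0]
Rt=tilt(12); g=np.array(N)+[0,0,30]; tcp=g+11*Rt[:,0]
goal(Rt,tcp)
for n in('side','wrist'):
    im=bot.capture(n); cv2.imwrite(f'pics/{n}5.png',im)
    if n=='side': crop(im,230,260,350,350,6,'side5c.png')
E
```

```text
t 5.3833 q [ 1.14   0.707 -0.725  1.975  0.378  0.705  0.012] case [ -27.57  -282.418   27.395] F [-0.384  0.623  0.307] w 0.550973515061231
[[-0.001  1.     0.005]
 [ 0.213  0.005 -0.977]
 [-0.977  0.    -0.213]]
xyz [0.305 0.089 0.134]
ang [ 0.005 -0.005  0.001]
```

View pics/side5c.png

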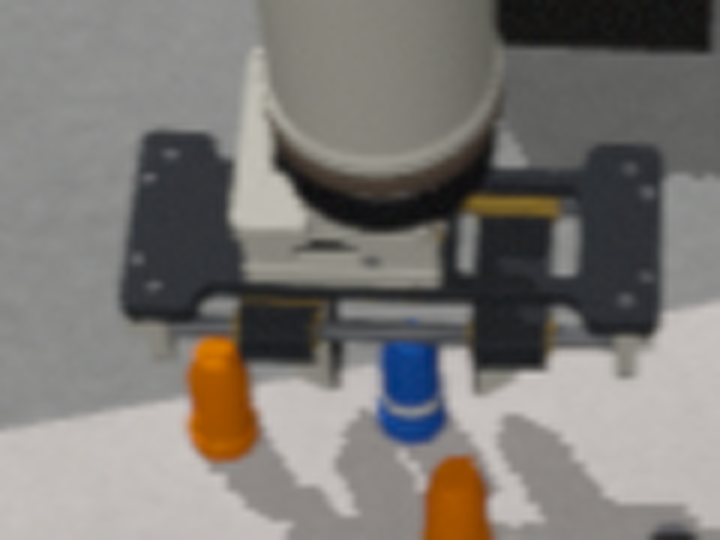

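View pics/wrist5.png

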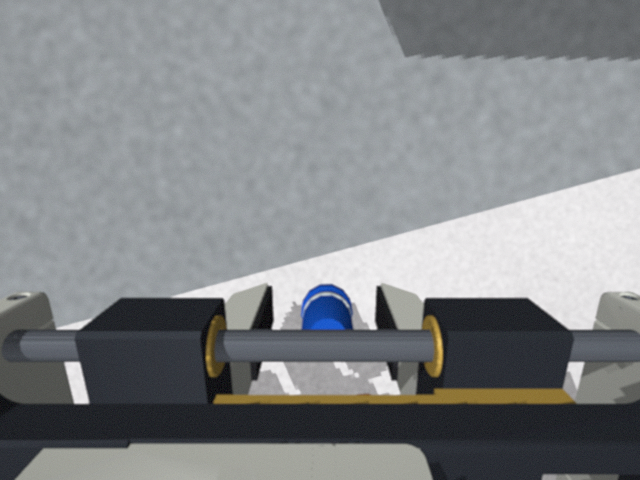

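```bash
python3 - <<'E'
from h import *
im=cv2.imread('pics/wrist5.png'); crop(im,220,260,430,410,3.8,'w5c.png')
for d in (0,-3,-6):
  N=np.array([449.3,-239.2,0])+CR@[0,d,0]
  print(d,'foot far edge',proj('wrist',N+CR@[0,14,0]),proj('wrist',N+CR@[0,14,8]),'l/r',proj('wrist',N+CR@[-14,0,4]),proj('wrist',N+CR@[14,0,4]))
T=toolT()
for s in(-9.5,9.5): print('tip',proj('wrist',T[:3,3]+8*T[:3,0]+T[:3,2]*s-25*T[:3,1]))
E
```

```text
0 foot far edge [324.776 274.964] [324.869 277.409] l/r [299.086 301.425] [350.301 301.608]
-3 foot far edge [324.75  280.311] [324.843 282.982] l/r [299.091 306.823] [350.244 307.003]
-6 foot far edge [324.725 285.645] [324.816 288.54 ] l/r [299.096 312.208] [350.188 312.385]
tip [272.223 282.523]
tip [273.801 317.462]
```

View pics/w5c.png

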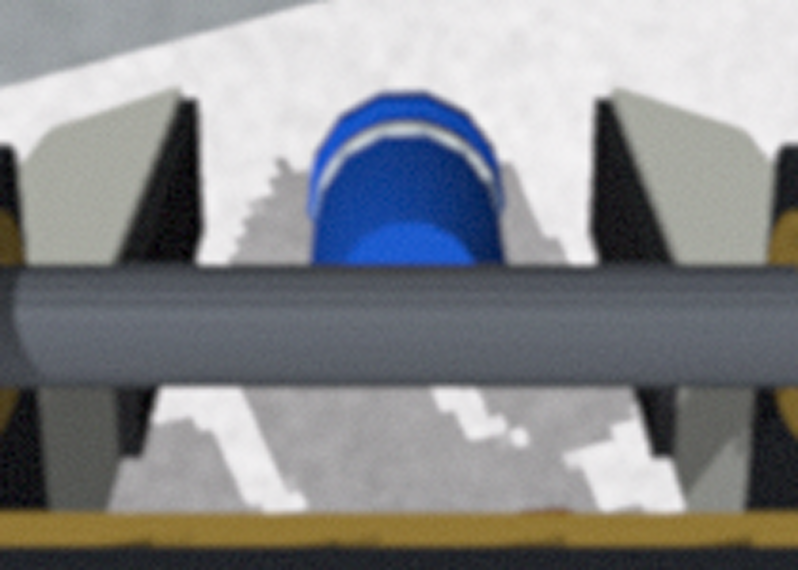

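Emit:
send_rows(
  xyz=[
    [0.1,0.04,0.12],
    [0.2,0.07,0.22],
    [0.25,0.07,0.22],
    [0.25,0.07,0.22],
    [0.25,0.07,0.22],
    [0.25,0.07,0.22],
    [0.25,0.07,0.22],
    [0.25,0.07,0.22],
  ],
  angular=[
    [0,0,0],
    [0,0,0],
    [0,0,0],
    [0,0,0],
    [0,0,0],
    [0,0,0],
    [0,0,0],
    [0,0,0],
  ],
  fingers=[-0.1,-0.1,-0.1,0.3,0.6,0.8,0.8,0.8],
  squeeze=15,
)

```text
t: 6.15
ee_pos: [450.2, -241.0, 22.4]
tool_rot: [3.124, 1.358, 1.334]
force: [-0.2, 0.9, 0.1]
gripper_width: 0.258
```

```bash
python3 - <<'E'
from h import *
st(); goal(tilt(12))
E
```

```text
t 6.15 q [ 1.139  0.718 -0.717  1.966  0.386  0.699  0.015] case [ -24.083 -287.946   22.447] F [-0.221  0.945  0.128] w 0.25783659778721435
[[ 0.003  1.     0.004]
 [ 0.211  0.004 -0.978]
 [-0.978  0.004 -0.211]]
ang [ 0.004 -0.003 -0.003]
```

Emit:
send_rows(
  xyz=[
    [-0.3,0,-0.07],
    [-1.0,0,-0.2],
    [-1.8,0,-0.4],
    [-2.6,0,-0.6],
    [-3.4,0,-0.75],
    [-3.9,0,-0.85],
    [-3.9,0,-0.85],
  ],
  angular=[
    [0,0,0],
    [0,0,0],
    [0,0,0],
    [0,0,0],
    [0,0,0],
    [0,0,0],
    [0,0,0],
  ],
  fingers=[0.8,0.8,0.8,0.8,0.8,0.8,0.8],
)

```text
t: 6.73
ee_pos: [451.6, -241.7, 124.8]
tool_rot: [3.103, 1.36, 1.314]
force: [0.8, -0.4, -0.6]
gripper_width: 0.254
```

```bash
python3 - <<'E'
from h import *
st(); goal(tilt(12),c2w([-24,-30,125]))
for n in('side','wrist','top'):
    im=bot.capture(n); cv2.imwrite(f'pics/{n}6.png',im)
    if n=='side': crop(im,220,170,420,320,4,'side6c.png')
E
```

```text
t 6.7333 q [ 1.235  0.563 -0.84   1.929  0.265  0.878  0.075] case [ -22.583 -288.292  124.847] F [ 0.82  -0.355 -0.616] w 0.25422451049108286
[[ 0.007  1.     0.005]
 [ 0.209  0.003 -0.978]
 [-0.978  0.008 -0.209]]
xyz [  2.149  -0.021 -10.106]
ang [ 0.005 -0.001 -0.007]
```

View pics/side6c.png

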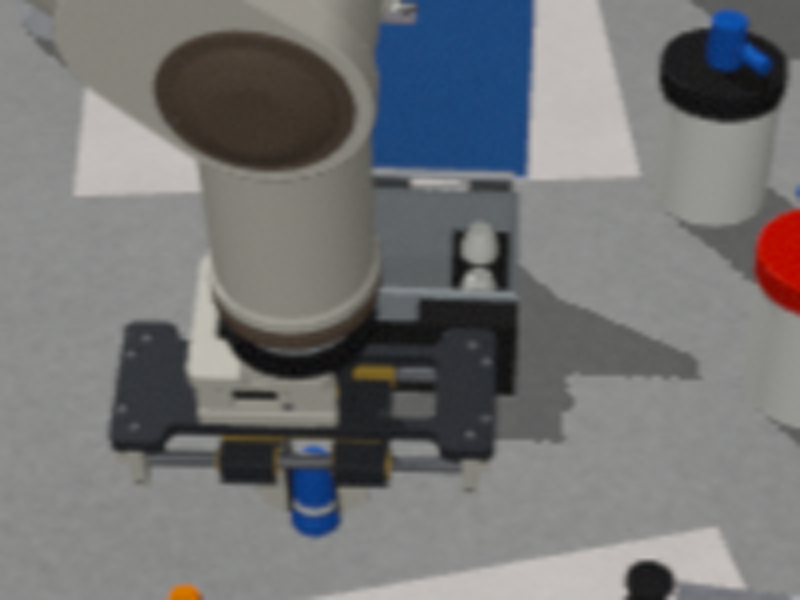

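View pics/top6.png

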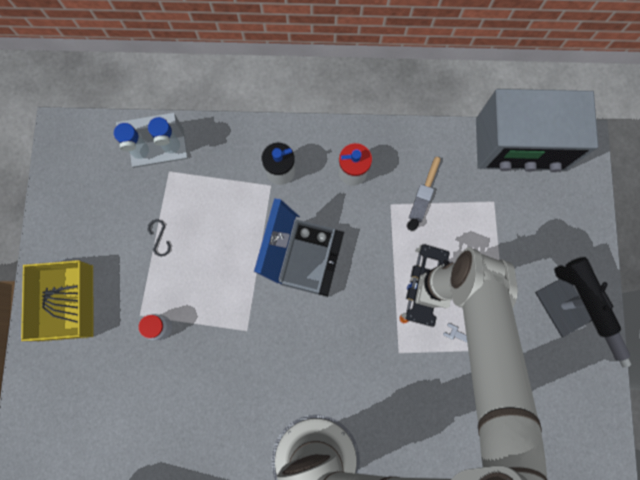

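View pics/wrist6.png

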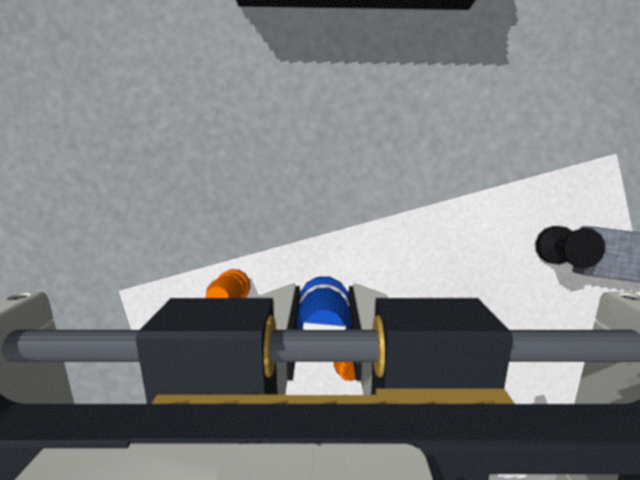

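Emit:
send_rows(
  xyz=[
    [0.1,0,-0.6],
    [0.3,0,-1.6],
    [0.5,0,-2.8],
    [0.8,0,-4.0],
    [1.1,0,-5.2],
    [1.3,0,-6.4],
    [1.6,0,-7.6],
    [1.9,0,-8.7],
    [2.1,0,-9.5],
    [2.15,0,-10.0],
  ],
  angular=[
    [0,0,0],
    [0,0,0],
    [0,0,0],
    [0,0,0],
    [0,0,0],
    [0,0,0],
    [0,0,0],
    [0,0,0],
    [0,0,0],
    [0,0,0],
  ],
  fingers=[0.8,0.8,0.8,0.8,0.8,0.8,0.8,0.8,0.8,0.8],
)

```text
t: 7.72
ee_pos: [504.0, 13.5, 121.3]
tool_rot: [3.137, 1.356, 1.352]
force: [-0.1, -0.3, -0.0]
gripper_width: 0.253
```

```bash
python3 - <<'E'
from h import *
st(); goal(tilt(12),c2w([-24,-20,60]))
for n in('side','wrist','top'):
    im=bot.capture(n); cv2.imwrite(f'pics/{n}7.png',im)
E
```

```text
t 7.7167 q [ 0.773  0.504 -0.862  2.033  0.252  0.729 -0.413] case [-27.753 -27.78  121.299] F [-0.102 -0.29  -0.01 ] w 0.2526079574181514
[[-0.001  1.     0.008]
 [ 0.213  0.008 -0.977]
 [-0.977  0.001 -0.213]]
xyz [2.462 0.15  0.219]
ang [ 0.008 -0.005  0.001]
```

View pics/side7.png

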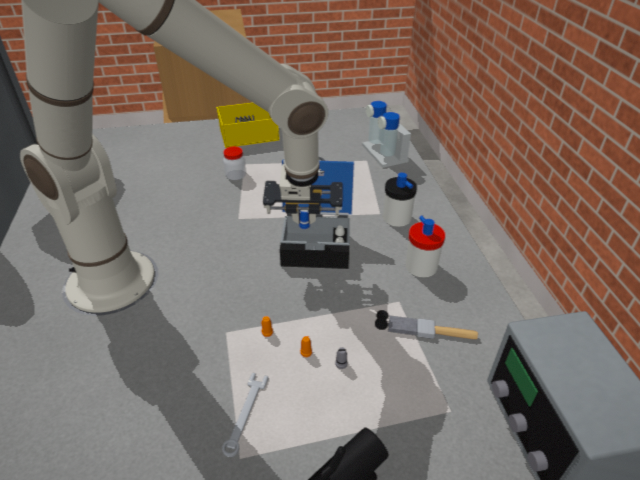

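View pics/top7.png

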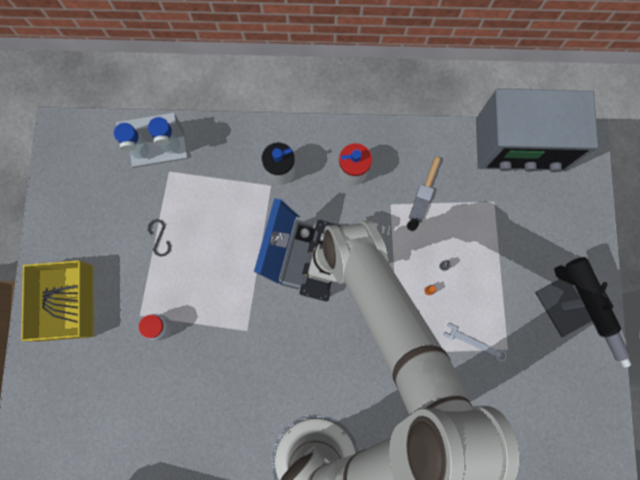

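View pics/wrist7.png

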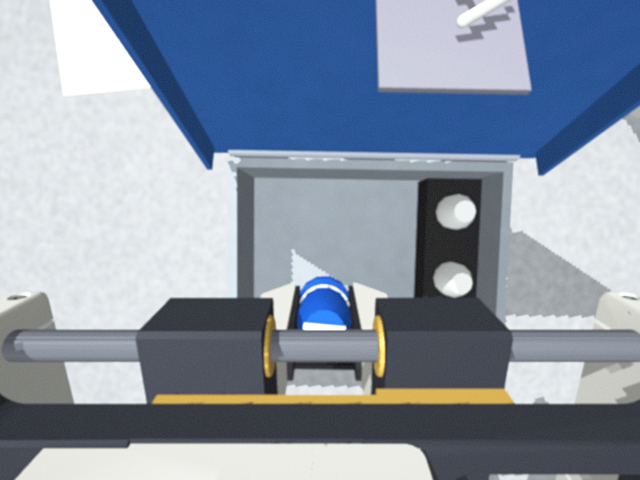

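Emit:
send_rows(
  xyz=[
    [0.4,0.1,0.0],
    [1.0,0.15,0.05],
    [1.7,0.15,0.1],
    [2.3,0.15,0.2],
    [2.8,0.15,0.3],
    [3.2,0.15,0.4],
    [3.35,0.15,0.42],
    [3.35,0.15,0.42],
  ],
  angular=[
    [0,0,0],
    [0,0,0],
    [0,0,0],
    [0,0,0],
    [0,0,0],
    [0,0,0],
    [0,0,0],
    [0,0,0],
  ],
  fingers=[0.8,0.8,0.8,0.8,0.8,0.8,0.8,0.8],
)

```text
t: 8.53
ee_pos: [510.1, 14.8, 37.1]
tool_rot: [3.134, 1.358, 1.344]
force: [0.4, 0.2, -0.0]
gripper_width: 0.253
```

```bash
python3 - <<'E'
from h import *
st(); goal(tilt(12),c2w([-24,-20,29]))
for n in('side','wrist'):
    im=bot.capture(n); cv2.imwrite(f'pics/{n}8.png',im)
    if n=='side': crop(im,240,160,390,272,5,'side8c.png')
E
```

```text
t 8.5333 q [ 0.652  0.642 -0.726  2.055  0.378  0.568 -0.497] case [-22.055 -25.165  37.057] F [ 0.374  0.237 -0.029] w 0.2525500468997905
[[ 0.001  1.     0.003]
 [ 0.211  0.003 -0.978]
 [-0.978  0.002 -0.211]]
xyz [ 0.359 -0.078 -0.134]
ang [ 0.003 -0.003 -0.001]
```

View pics/side8c.png

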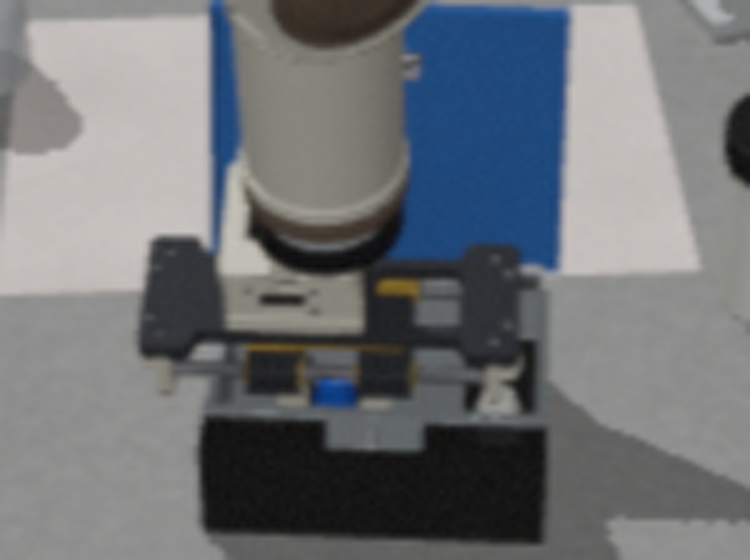

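View pics/wrist8.png

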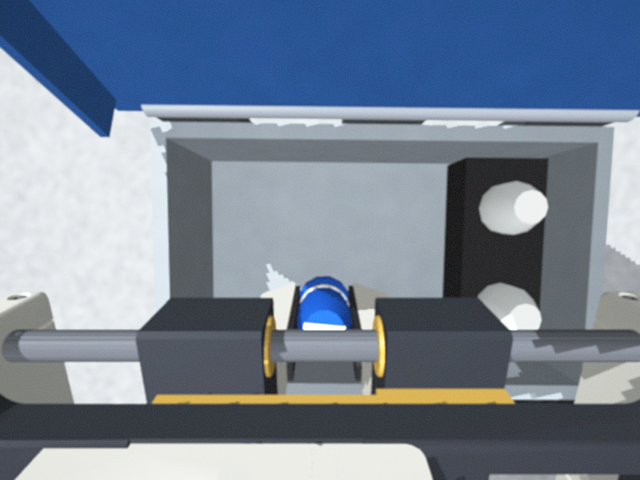

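Emit:
send_rows(
  xyz=[
    [0.1,0,-0.05],
    [0.2,0,-0.1],
    [0.3,0,-0.13],
    [0.3,0,-0.13],
    [0.3,0,-0.13],
  ],
  angular=[
    [0,0,0],
    [0,0,0],
    [0,0,0],
    [0,0,0],
    [0,0,0],
  ],
  fingers=[0.8,0.8,0.8,0.8,0.8],
)

```text
t: 9.05
ee_pos: [512.0, 20.1, 31.6]
tool_rot: [3.124, 1.358, 1.335]
force: [0.3, 0.2, -0.9]
gripper_width: 0.255
```

```bash
python3 - <<'E'
from h import *
st(); goal(tilt(12),c2w([-24,-20,29]))
E
```

```text
t 9.05 q [ 0.632  0.65  -0.715  2.055  0.387  0.554 -0.511] case [-21.412 -19.641  31.646] F [ 0.349  0.227 -0.881] w 0.2546421099768968
[[ 0.003  1.     0.005]
 [ 0.211  0.004 -0.977]
 [-0.978  0.004 -0.211]]
xyz [ 0.1   -0.104  0.036]
ang [ 0.005 -0.003 -0.003]
```

Emit:
send_rows(
  xyz=[
    [0.05,0,0.01],
    [0.1,0,0.02],
    [0.1,0,0.02],
    [0.1,0,0.02],
  ],
  angular=[
    [0,0,0],
    [0,0,0],
    [0,0,0],
    [0,0,0],
  ],
  fingers=[0.8,0.8,0.8,0.8],
)

```text
t: 9.38
ee_pos: [511.9, 19.8, 28.9]
tool_rot: [3.125, 1.358, 1.336]
force: [-0.4, -0.5, -0.5]
gripper_width: 0.256
```

Emit:
send_rows(
  xyz=[
    [0.04,0,0.01],
    [0.08,0,0.01],
    [0.08,0,0.01],
    [0.08,0,0.01],
  ],
  angular=[
    [0,0,0],
    [0,0,0],
    [0,0,0],
    [0,0,0],
  ],
  fingers=[0.8,0.8,0.8,0.8],
)

```text
t: 9.72
ee_pos: [512.2, 19.9, 28.1]
tool_rot: [3.122, 1.359, 1.333]
force: [-4.9, -2.4, 15.1]
gripper_width: 0.255
```

Emit:
send_rows(
  xyz=[
    [-0.04,0,-0.01],
    [-0.04,0,-0.01],
    [-0.04,0,-0.01],
    [-0.04,0,-0.01],
    [-0.04,0,-0.01],
    [-0.04,0,-0.01],
    [-0.04,0,-0.01],
  ],
  angular=[
    [0,0,0],
    [0,0,0],
    [0,0,0],
    [0,0,0],
    [0,0,0],
    [0,0,0],
    [0,0,0],
  ],
  fingers=[0.8,0.48,0.4,0.3,0.2,0.1,0.0],
)

```text
t: 10.3
ee_pos: [512.0, 20.1, 27.9]
tool_rot: [3.125, 1.358, 1.336]
force: [-0.1, -0.1, 0.1]
gripper_width: 0.473
```

```bash
python3 - <<'E'
from h import *
st()
for n in('wrist',):
    im=bot.capture(n); cv2.imwrite(f'pics/{n}9.png',im)
E
```

```text
t 10.3 q [ 0.627  0.657 -0.709  2.056  0.392  0.547 -0.515] case [-21.386 -19.587  27.948] F [-0.054 -0.143  0.057] w 0.4727553145037515
[[ 0.003  1.     0.004]
 [ 0.211  0.004 -0.977]
 [-0.977  0.004 -0.211]]
```

View pics/wrist9.png

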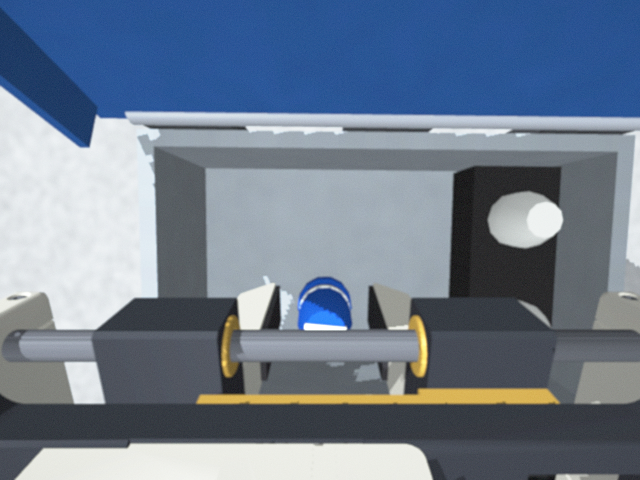

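Emit:
send_rows(
  xyz=[
    [-0.3,0,0],
    [-0.8,0,0],
    [-1.5,0,0],
    [-2.5,0,0],
    [-3.7,0,0],
    [-4.9,0,0],
    [-6.1,0,0],
    [-7.3,0,0],
    [-8.5,0,0],
    [-9.6,0,0],
  ],
  angular=[
    [0,0,0],
    [0,0,0],
    [0,0,0],
    [0,0,0],
    [0,0,0],
    [0,0,0],
    [0,0,0],
    [0,0,0],
    [0,0,0],
    [0,0,0],
  ],
  fingers=[0,0,0,0,0,0.5,1,1,1,1],
)

```text
t: 11.18
ee_pos: [500.0, -29.3, 265.3]
tool_rot: [3.118, 1.359, 1.329]
force: [-0.2, -0.5, 0.8]
gripper_width: 0.184
```

```bash
python3 - <<'E'
from h import *
st()
for n in('wrist','side','top'):
    im=bot.capture(n); cv2.imwrite(f'pics/{n}10.png',im)
    if n!='wrist': crop(im,*((240,100,400,272) if n=='side' else (240,180,360,310)),4.5,n+'10c.png')
E
```

```text
t 11.1833 q [ 1.024  0.301 -1.02   1.897  0.056  1.039 -0.214] case [-22.248 -70.452 265.326] F [-0.241 -0.521  0.821] w 0.18448305504325635
[[ 0.004  1.     0.005]
 [ 0.21   0.004 -0.978]
 [-0.978  0.005 -0.21 ]]
```

View pics/wrist10.png

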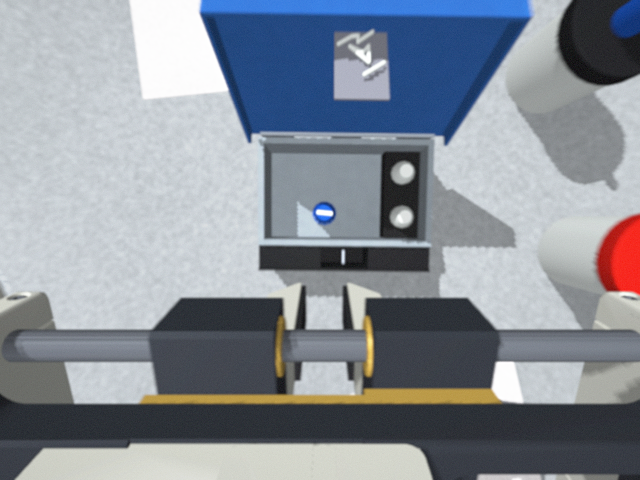

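View pics/side10c.png

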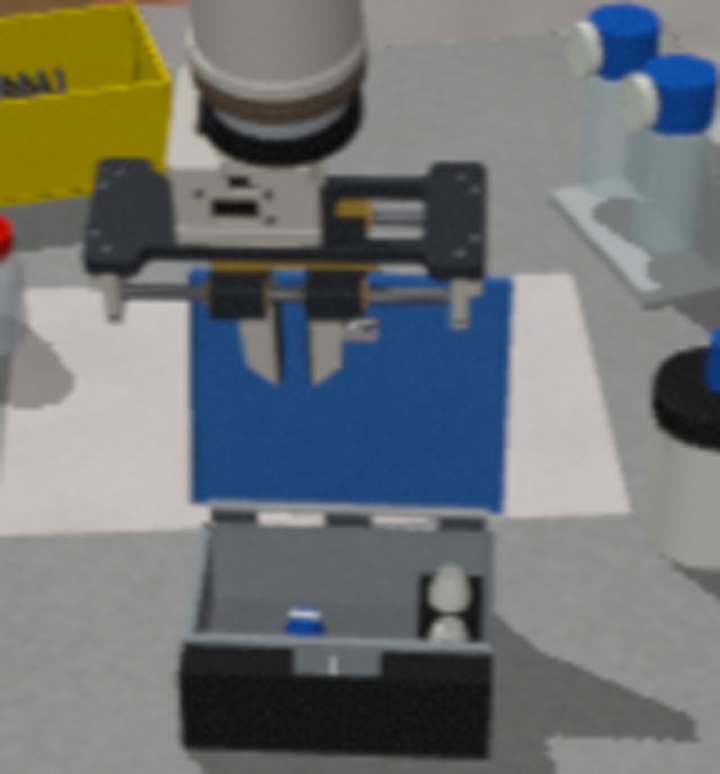

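View pics/top10c.png

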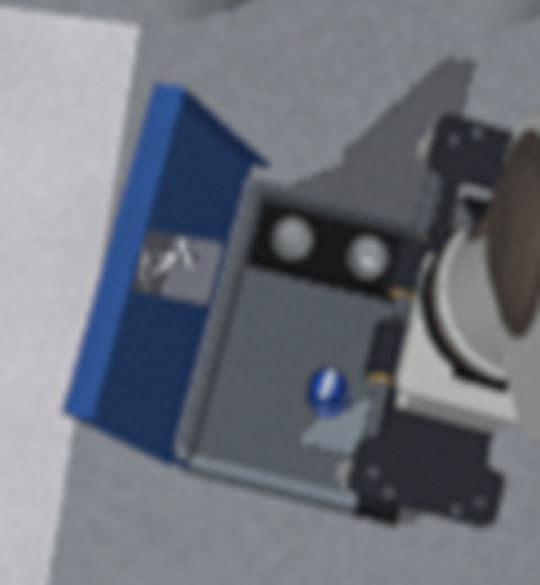

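```bash
cat >> h.py <<'E'
def way(th,b=-10,r=118,gap=0):
    H=np.array([0,57,74.]); d=np.array([0,-np.cos(th),np.sin(th)]); n=np.array([0,np.sin(th),np.cos(th)])
    Rt=CR.T@tilt(b); C=H+r*d+(3+gap+9.5*abs(Rt[:,2]@n))*n
    return C-8*Rt[:,0]
E
python3 - <<'E'
from h import *
goal(tilt(-10),c2w([0,180,275]))
for th in (1.9,1.7,1.5,1.3,1.1,.9,.7,.5,.3,.1,0,-.053): print(th,way(th))
E
```

```text
xyz [ 1.726  0.849 -9.889]
ang [ 0.002 -0.385 -0.009]
1.9 [ -0.    108.259 189.537]
1.7 [ -0.     85.979 197.286]
1.5 [ -0.     62.227 200.447]
1.3 [ -0.     37.976 198.674]
1.1 [ -0.     14.302 191.844]
0.9 [ -0.     -7.673 180.094]
0.7 [ -0.    -26.86  163.835]
0.5 [ -0.    -42.271 143.749]
0.3 [ -0.    -53.103 120.752]
0.1 [ -0.    -58.651  97.348]
0 [ -0.    -59.611  86.528]
-0.053 [ -0.    -59.718  80.763]
```

Emit:
send_rows(
  xyz=[
    [-0.1,0.1,-0.5],
    [0.0,0.2,-1.4],
    [0.2,0.3,-2.5],
    [0.4,0.4,-3.7],
    [0.6,0.5,-4.9],
    [0.8,0.6,-6.1],
    [1.0,0.7,-7.3],
    [1.2,0.8,-8.5],
    [1.5,0.85,-9.4],
    [1.7,0.85,-9.9],
  ],
  angular=[
    [0,-0.02,0],
    [0,-0.06,0],
    [0,-0.1,0],
    [0,-0.15,0],
    [0,-0.2,0],
    [0,-0.25,0],
    [0,-0.3,0],
    [0,-0.34,0],
    [0,-0.38,0],
    [0,-0.385,0],
  ],
  fingers=[1,1,1,1,1,1,1,1,1,1],
)

```text
t: 12.17
ee_pos: [573.7, 217.0, 272.0]
tool_rot: [0.006, 1.398, -1.777]
force: [0.2, 1.1, -0.2]
gripper_width: 0.008
```

```bash
python3 - <<'E'
from h import *
st()
goal(tilt(-10),c2w([0,165,200]))
for n in('side','top'):
    im=bot.capture(n); cv2.imwrite(f'pics/{n}11.png',im)
E
```

```text
t 12.1667 q [ 0.094  0.573 -0.851  1.51   0.534  1.408 -1.048] case [ -4.647 186.072 272.013] F [ 0.231  1.113 -0.204] w 0.007626285202250738
[[ 0.003  1.     0.01 ]
 [-0.172  0.011 -0.985]
 [-0.985  0.001  0.172]]
xyz [2.983 0.174 0.338]
ang [ 0.01  -0.002 -0.003]
```

View pics/side11.png

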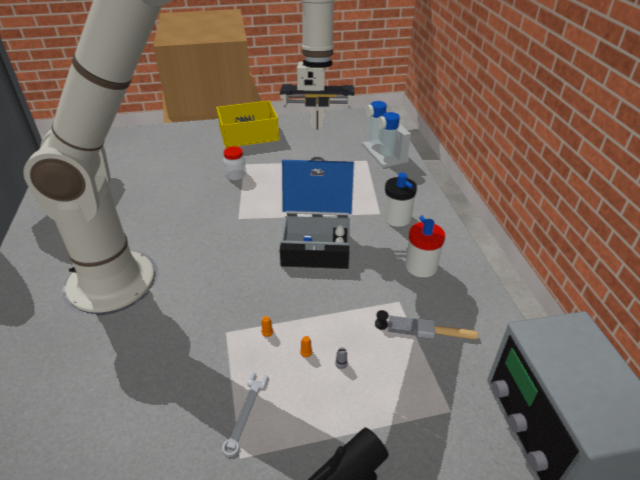

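View pics/top11.png

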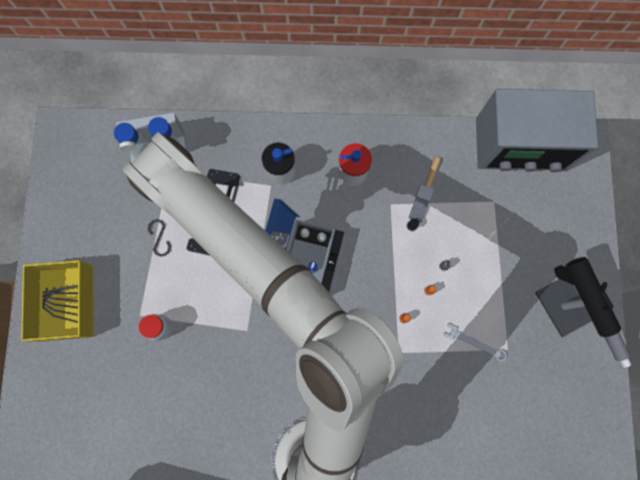

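Emit:
send_rows(
  xyz=[
    [0.3,0.05,0.1],
    [0.8,0.1,0.2],
    [1.4,0.15,0.3],
    [2.0,0.17,0.35],
    [2.5,0.17,0.35],
    [2.85,0.17,0.35],
    [2.85,0.17,0.35],
  ],
  angular=[
    [0,0,0],
    [0,0,0],
    [0,0,0],
    [0,0,0],
    [0,0,0],
    [0,0,0],
    [0,0,0],
  ],
  fingers=[1,1,1,1,1,1,1],
)

```text
t: 12.85
ee_pos: [574.3, 186.8, 202.3]
tool_rot: [0.005, 1.395, -1.787]
force: [0.4, -0.6, -1.0]
gripper_width: 0.007
```

```bash
python3 - <<'E'
from h import *
st()
T=toolT()
for th in (1.9,1.7,1.5,1.3,1.1,.9,.7): print(th,T[:3,:3].T@(c2w(way(th))-T[:3,3])/25)
for n in('side',):
    im=bot.capture(n); cv2.imwrite(f'pics/{n}12.png',im)
E
```

```text
t 12.85 q [ 0.128  0.617 -0.818  1.611  0.581  1.281 -1.067] case [  2.587 156.729 202.257] F [ 0.36  -0.624 -0.964] w 0.007121162388931429
[[ 0.001  1.     0.001]
 [-0.175  0.001 -0.985]
 [-0.985  0.001  0.175]]
1.9 [ 0.839 -0.106  1.82 ]
1.7 [ 0.69  -0.107  2.752]
1.5 [ 0.731 -0.107  3.709]
1.3 [ 0.97  -0.108  4.652]
1.1 [ 1.404 -0.11   5.537]
0.9 [ 2.021 -0.111  6.32 ]
0.7 [ 2.795 -0.112  6.962]
```

View pics/side12.png

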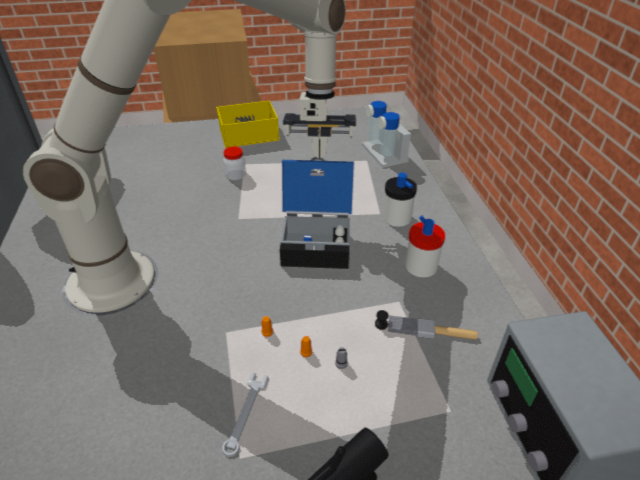

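Emit:
send_rows(
  xyz=[
    [0.3,-0.05,0.5],
    [0.6,-0.1,1.0],
    [0.7,-0.1,1.5],
    [0.7,-0.1,1.9],
    [0.7,-0.1,2.3],
    [0.7,-0.1,2.7],
    [0.72,-0.1,3.1],
    [0.73,-0.1,3.5],
    [0.75,-0.1,3.8],
  ],
  angular=[
    [0,0,0],
    [0,0,0],
    [0,0,0],
    [0,0,0],
    [0,0,0],
    [0,0,0],
    [0,0,0],
    [0,0,0],
    [0,0,0],
  ],
  fingers=[1,1,1,1,1,1,1,1,1],
)

```text
t: 13.65
ee_pos: [551.7, 94.6, 202.8]
tool_rot: [0.024, 1.398, -1.766]
force: [0.8, 1.2, -1.8]
gripper_width: 0.006
```

```bash
python3 - <<'E'
from h import *
st()
T=toolT()
for th in (1.5,1.3,1.1,.9,.7,.5,.3,.1,0.05): print(th,T[:3,:3].T@(c2w(way(th))-T[:3,3])/25)
for n in('side',):
    im=bot.capture(n); crop(im,240,80,400,272,4,'side13c.png')
E
```

```text
t 13.65 q [ 0.313  0.523 -0.835  1.747  0.556  1.202 -0.942] case [  0.914  61.86  202.841] F [ 0.767  1.152 -1.841] w 0.006074888033354439
[[ 0.005  1.     0.002]
 [-0.172  0.003 -0.985]
 [-0.985  0.004  0.172]]
1.5 [ 0.092 -0.037 -0.031]
1.3 [ 0.328 -0.04   0.912]
1.1 [ 0.76  -0.044  1.798]
0.9 [ 1.374 -0.049  2.584]
0.7 [ 2.146 -0.054  3.228]
0.5 [ 3.044 -0.06   3.697]
0.3 [ 4.024 -0.065  3.966]
0.1 [ 4.985 -0.069  4.024]
0.05 [ 5.202 -0.07   4.011]
```

View pics/side13c.png

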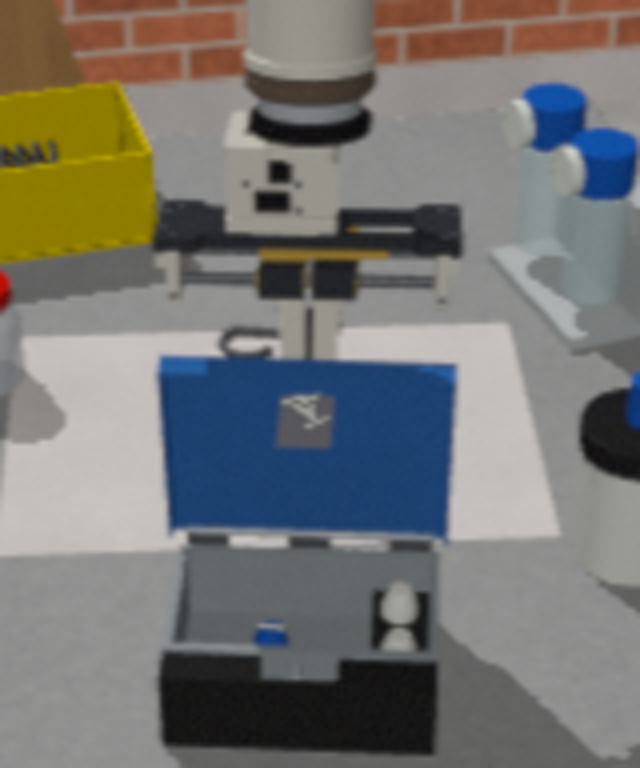

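Emit:
send_rows(
  xyz=[
    [0.2,0,0.45],
    [0.33,0,0.9],
    [0.52,0,1.36],
    [0.76,0,1.8],
    [1.05,0,2.2],
    [1.37,0,2.58],
    [1.75,0,2.92],
    [2.15,0,3.23],
    [2.6,0,3.48],
    [3.04,0,3.7],
  ],
  angular=[
    [0,0,0],
    [0,0,0],
    [0,0,0],
    [0,0,0],
    [0,0,0],
    [0,0,0],
    [0,0,0],
    [0,0,0],
    [0,0,0],
    [0,0,0],
  ],
  fingers=[1,1,1,1,1,1,1,1,1,1],
)

```text
t: 14.53
ee_pos: [529.0, -6.9, 142.4]
tool_rot: [0.02, 1.398, -1.77]
force: [1.5, 1.5, 1.0]
gripper_width: 0.001
```

```bash
python3 - <<'E'
from h import *
st()
T=toolT()
for th in (.5,.3,.2,.1,0.05,0,-.053): print(th,T[:3,:3].T@(c2w(way(th))-T[:3,3])/25)
for n in('side',):
    im=bot.capture(n); crop(im,240,80,400,272,4,'side14c.png')
E
```

```text
t 14.5333 q [ 0.472  0.525 -0.789  1.895  0.613  1.037 -0.844] case [  1.154 -42.153 142.43 ] F [1.48  1.518 1.03 ] w 0.0006736841002906537
[[ 0.004  1.     0.003]
 [-0.172  0.003 -0.985]
 [-0.985  0.003  0.172]]
0.5 [-0.051 -0.046  0.014]
0.3 [ 0.929 -0.051  0.282]
0.2 [ 1.436 -0.053  0.337]
0.1 [ 1.89  -0.055  0.34 ]
0.05 [ 2.106 -0.055  0.327]
0 [ 2.323 -0.056  0.304]
-0.053 [ 2.551 -0.057  0.268]
```

View pics/side14c.png

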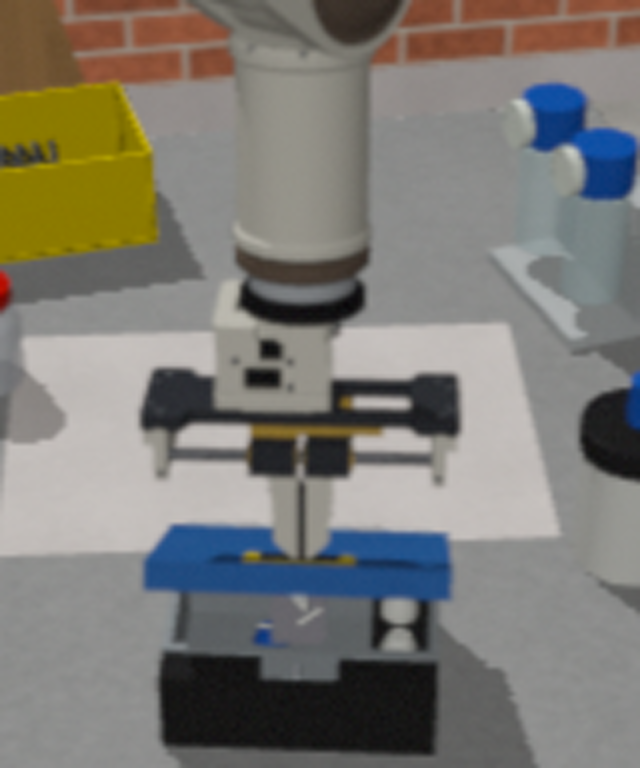

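Emit:
send_rows(
  xyz=[
    [0.35,0,0.14],
    [0.7,0,0.22],
    [1.05,0,0.3],
    [1.4,0,0.33],
    [1.7,0,0.34],
    [1.95,0,0.34],
    [2.15,0,0.32],
    [2.3,0,0.3],
    [2.3,0,0.3],
  ],
  angular=[
    [0,0,0],
    [0,0,0],
    [0,0,0],
    [0,0,0],
    [0,0,0],
    [0,0,0],
    [0,0,0],
    [0,0,0],
    [0,0,0],
  ],
  fingers=[1,1,1,1,1,1,1,1,1],
)

```text
t: 15.33
ee_pos: [525.6, -22.8, 87.4]
tool_rot: [0.017, 1.398, -1.772]
force: [-0.2, -1.1, 1.6]
gripper_width: 0.006
```

```bash
python3 - <<'E'
from h import *
st()
T=toolT()
for th in (0,-.053): print(th,T[:3,:3].T@(c2w(way(th))-T[:3,3])/25)
E
```

```text
t 15.3333 q [ 0.457  0.596 -0.733  1.937  0.694  0.942 -0.892] case [  1.361 -58.487  87.402] F [-0.182 -1.112  1.575] w 0.005821012521521374
[[ 0.004  1.     0.003]
 [-0.172  0.004 -0.985]
 [-0.985  0.003  0.172]]
0 [ 0.042 -0.055  0.038]
-0.053 [ 0.27  -0.055  0.003]
```

Emit:
send_rows(
  xyz=[
    [0.08,0,0],
    [0.16,0,0],
    [0.24,0,0],
    [0.3,0,0],
    [0.3,0,0],
  ],
  angular=[
    [0,0,0],
    [0,0,0],
    [0,0,0],
    [0,0,0],
    [0,0,0],
  ],
  fingers=[1,1,1,1,1],
)

```text
t: 15.75
ee_pos: [525.9, -23.5, 80.8]
tool_rot: [0.025, 1.399, -1.765]
force: [-1.4, 1.0, 1.3]
gripper_width: 0.007
```

Emit:
send_rows(
  xyz=[
    [0.05,0,0],
    [0.1,0,0],
    [0.1,0,0],
    [0.1,0,0],
  ],
  angular=[
    [0,0,0],
    [0,0,0],
    [0,0,0],
    [0,0,0],
  ],
  fingers=[1,1,1,1],
)

```text
t: 16.08
ee_pos: [526.1, -23.5, 79.4]
tool_rot: [0.029, 1.399, -1.76]
force: [-2.6, 3.0, 10.2]
gripper_width: 0.008
```

Emit:
send_rows(
  xyz=[
    [0.05,0,0],
    [0.05,0,0],
    [0.05,0,0],
  ],
  angular=[
    [0,0,0],
    [0,0,0],
    [0,0,0],
  ],
  fingers=[1,1,1],
)

```text
t: 16.33
ee_pos: [526.2, -23.5, 78.8]
tool_rot: [0.031, 1.399, -1.758]
force: [-3.9, 2.7, 15.3]
gripper_width: 0.006
```

Emit:
send_rows(
  xyz=[
    [-0.2,0,0.03],
    [-0.5,0,0.08],
    [-1.0,0,0.16],
    [-1.6,0,0.25],
    [-2.2,0,0.35],
    [-2.8,0,0.45],
    [-2.8,0,0.45],
    [-2.8,0,0.45],
  ],
  angular=[
    [0,0,0],
    [0,0,0],
    [0,0,0],
    [0,0,0],
    [0,0,0],
    [0,0,0],
    [0,0,0],
    [0,0,0],
  ],
  fingers=[1,1,1,1,1,1,1,1],
)

```text
t: 17.0
ee_pos: [526.5, -23.9, 149.7]
tool_rot: [0.04, 1.398, -1.751]
force: [-0.2, 0.4, -0.8]
gripper_width: 0.006
```

```bash
python3 - <<'E'
from h import *
st()
im=bot.capture('side'); crop(im,240,100,400,272,4,'side15c.png')
E
```

```text
t 17.0 q [ 0.511  0.505 -0.794  1.902  0.604  1.035 -0.807] case [  2.405 -59.294 149.703] F [-0.193  0.397 -0.778] w 0.0060509084681868155
[[ 0.007  1.     0.002]
 [-0.171  0.003 -0.985]
 [-0.985  0.007  0.171]]
```

View pics/side15c.png

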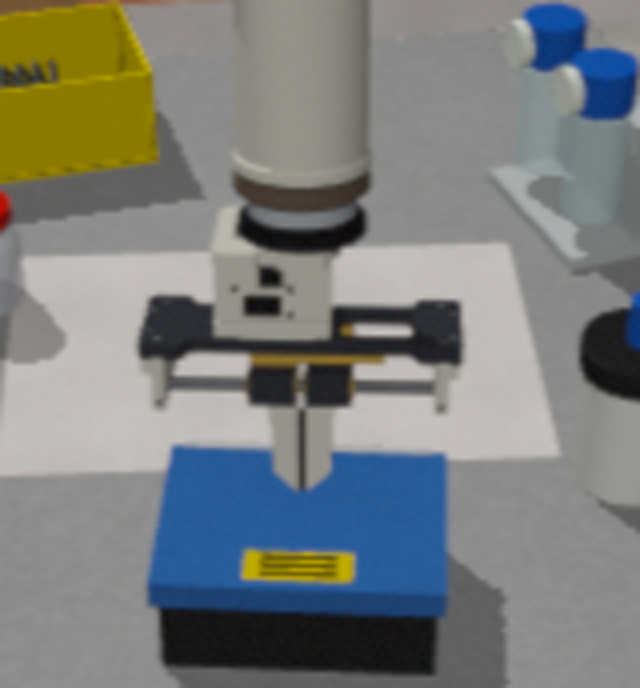

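Emit:
send_rows(
  xyz=[
    [-0.5,0,0.2],
    [-1.0,0,0.8],
    [-1.5,0,1.6],
    [-2.0,0,2.6],
    [-2.4,0,3.6],
    [-2.8,0,4.6],
    [-3.0,0,5.4],
    [-3.0,0,6.0],
    [-3.0,0,6.0],
    [-3.0,0,6.0],
  ],
  angular=[
    [0,0,0],
    [0,0,0],
    [0,0,0],
    [0,0,0],
    [0,0,0],
    [0,0,0],
    [0,0,0],
    [0,0,0],
    [0,0,0],
    [0,0,0],
  ],
  fingers=[1,1,1,1,1,1,1,1,1,1],
)

```text
t: 17.88
ee_pos: [495.2, -155.9, 247.7]
tool_rot: [0.019, 1.398, -1.773]
force: [-0.4, 0.6, -0.4]
gripper_width: 0.005
```

```bash
python3 - <<'E'
from h import *
st()
for n in ('side','top'):
    im=bot.capture(n); cv2.imwrite(f'pics/{n}16.png',im)
    a=cv2.imread(f'pics/{n}0.png')
    if n=='top': crop(im,265,205,365,305,6,'top16c.png')
    d=cv2.absdiff(im,a).max(2); print(n,'lid-region diff', d[220:245,290:345].mean() if n=='side' else d[230:290,290:330].mean())
E
```

```text
t 17.8833 q [ 0.834  0.323 -0.835  1.865  0.453  1.131 -0.411] case [   1.104 -195.008  247.724] F [-0.406  0.589 -0.366] w 0.004915145346745206
[[ 0.003  1.     0.001]
 [-0.172  0.001 -0.985]
 [-0.985  0.003  0.172]]
side lid-region diff 9.371636363636364
top lid-region diff 2.297083333333333
```

View pics/side16.png

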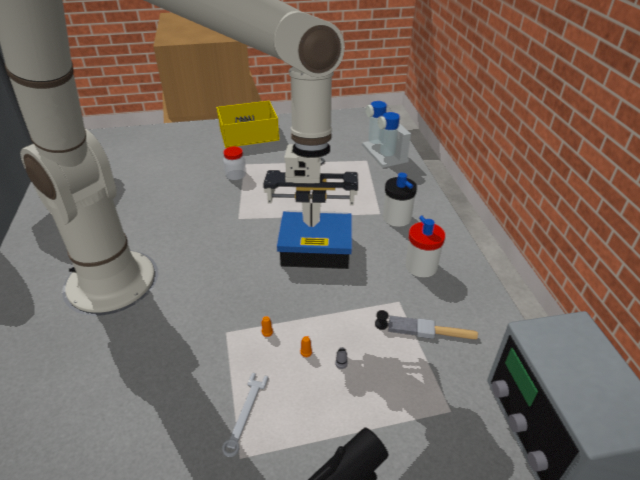

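View pics/top16.png

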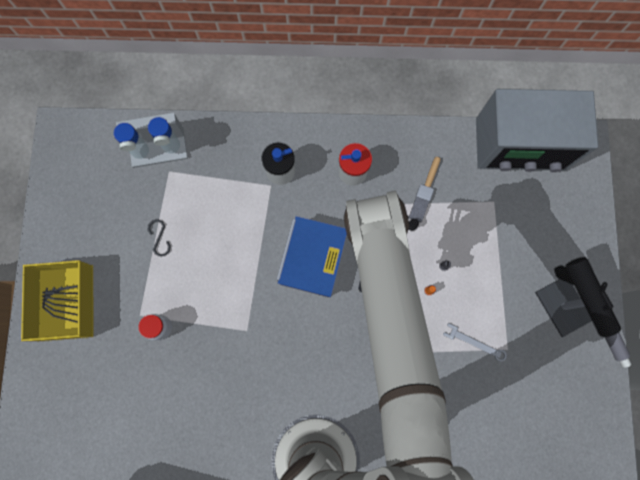

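```bash
python3 - <<'E'
from h import *
print(bot.sign_off())
E
```

```text
the job is handed in; nothing more can be done
None
```

The blue nozzle is standing in the free bay of the case, the lid is shut, and I handed the job in at about 18 s.

- **Opening:** I pressed the yellow pad to its solid stop (about 20 N) and let go, and the lid sprang fully open.
- **Placing:** I gripped the nozzle (opening read about 23.7 mm) and lowered it to about case x -22, y -20 mm. I felt the floor contact, backed off slightly and let go. A wrist picture taken afterwards showed it upright in the bay.
- **Closing:** I pushed the lid down from the hinge side, pressed it to the stop (about 15 N) and withdrew.

**Last checks:** About 1.5 s after release the lid was still shut. In the top view it matched the starting picture (mean difference 2.3 grey levels in the lid area). The side-view difference was larger (9.4), because the gripper covers part of the lid there. The gripper touched nothing, with force readings at noise level. The other items I could see looked unmoved; one orange look-alike was hidden behind the arm in the last top view but stood in place in the side view.

**Not checked:** I could not see the nozzle once the lid was shut, so its final pose rests on the picture taken before closing.

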